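Arm the bond-test pucks on the hull repair

ROBOT

A 7-joint arm with a two-finger parallel gripper is mounted at the origin on the work surface. World frame = base frame: x ahead of the robot, y to its left, z up, the work surface at z = 0. Lengths are in m, angles in rad, forces in N, time in s.
With the tool pointing down it reaches from about 0.425 to 1.025 m from the base axis. Payload 3.6 kg.
Tool frame: the origin (TCP) lies on the centre line of the jaws, within the pads' length; the fingertips stand 19 mm ahead of it and the grasp point (between the pads) is the TCP; z points along the fingers, x is the direction in which the jaws open and shut, and the axes are right-handed (so a half turn about z gives the same grasp; the last joint's range is limited). The gripper opens to 85 mm and grips with 20 to 120 N. Pads are 22 mm wide; open, the fingers measure 114 mm over their backs; the gripper's body (76 mm by 85 mm) begins 54 mm behind the grasp point. The pads swing forward as they close: fully open they stand 13 mm farther back than shut.
Start: joints at [-1.347, 0.591, 0.048, 1.609, -0.033, 0.943, -0.034], TCP at [0.226, 0.689, 0.25] pointing down, gripper open.
Joint ranges: [-2.69, 2.69], [-0.47, 2.24], [-1.27, 1.36], [0.19, 2.51], [-1.53, 4.68], [0.08, 2.07], [-3.09, 3.09]. Speed limits (rad/s): [2.57, 2.57, 3.14, 3.14, 3.14, 3.14, 3.14].

INTERFACE

Orientations are given as a rotation vector (axis times angle).
In Python, from station import goto, servo_line, movej, grip, wait, ik, get_state, get_image, camera_info, MotionError, finish_job gives the robot as it stands. Calls block until the motion is done:
- goto(position, orientation): joint-space move of the TCP to a pose.
- servo_line(position, ori=None, speed=0.15, until_force=None): straight line of the TCP; ori=None keeps the orientation; speed is the mean speed in m/s. With until_force (N) it stops when the force on the tool has changed by that much, and returns True; else False.
- movej(angles): joint-space move.
- grip(opening): finger opening in m; the grip force is fixed at half the most; returns when the fingers have stopped.
- wait(seconds).
- ik(position, orientation): joint angles nearest the present ones, or None.
- get_state(): the state.
- get_image(name): name is "scene" or "top"; returns the picture (480x640x3 uint8, red, green, blue); there is no depth.
- camera_info(name): a dict with "fov_y" (degrees; the focal length in pixels is half the picture's height over the tangent of half this angle, whatever the lens; pixels are square), "cx", "cy" (the principal point, pixels), "rvec" (rotation vector, rad) and "tvec" (3), from world to camera coordinates, as OpenCV has them. Camera axes: x right, y down, z forward; pixel columns grow to the right and rows downward; lengths in m; the calibration is good to about 2 mm. A picture is of the moment at which its call begins. camera_info takes no time and is no camera call.
A pose or a line that the arm cannot do raises MotionError and nothing moves.
- finish_job(): hands the job in, once; it reports no verdict.
The state is a dict: "time_s": time; "joint_pos": joint angles; "qvel": joint speeds; "effort": joint torques, N m; "position": TCP position; "orientation": TCP orientation; "force": force on the tool from outside, world axes, zero at the start; "ft_torque": the same for the moment, N m; "opening": finger opening in m.
Only numpy, scipy, OpenCV 4.12 (cv2) and the standard library are available. Lean on these libraries where they do the work, as an engineer would, in place of code of your own. Each camera call takes 0.05 s, during which the arm holds its last target. There are 200 camera calls.

TASK

Arm the bond-test pucks standing on the hull repair: with a fingertip, lightly press down the red plunger, then the white, then the blue, each at least half way in, without driving it hard against its stop. Leave the black plunger up, do not lift or shift the pucks, and leave everything else where it is.

Things in the scene. Friction and masses are not known exactly. Their poses are not given: they have to be found in the camera images.
- red_top (a point): Centre of the top face of the red plunger: a red plastic disc-topped pin, 26 mm in diameter, standing upright in the middle of its puck. Raised, the top face is about 62 mm above the table; it sinks with the plunger.
- red_plunger (a joint): How far the red plunger has been pushed down, m: 0 fully raised (it then stands 22 mm proud of its puck), 0.014 against its stop, half way in is 0.007. It slides straight down against about 3 N of friction, has no spring and stays where it is left. Its cap is sprung: it does not give below 5 N, so it only yields (2 N per mm, up to 7 mm) once the plunger is on its stop and is still pressed, and springs back. Starts 0 to 2 mm in.
- red_puck: Grey metal test puck with a red band and a red plunger, 58 mm in diameter, 36 mm tall without the plunger, about 0.4 kg, standing loose on the repair. Origin: centre of its underside, z up.
- white_top (a point): Centre of the top face of the white plunger: a white plastic disc-topped pin, 26 mm in diameter, standing upright in the middle of its puck. Raised, the top face is about 62 mm above the table; it sinks with the plunger.
- white_plunger (a joint): How far the white plunger has been pushed down, m: 0 fully raised (it then stands 22 mm proud of its puck), 0.014 against its stop, half way in is 0.007. It slides straight down against about 3 N of friction, has no spring and stays where it is left. Its cap is sprung: it does not give below 5 N, so it only yields (2 N per mm, up to 7 mm) once the plunger is on its stop and is still pressed, and springs back. Starts 0 to 2 mm in.
- white_puck: Grey metal test puck with a white band and a white plunger, 58 mm in diameter, 36 mm tall without the plunger, about 0.4 kg, standing loose on the repair. Origin: centre of its underside, z up.
- blue_top (a point): Centre of the top face of the blue plunger: a blue plastic disc-topped pin, 26 mm in diameter, standing upright in the middle of its puck. Raised, the top face is about 62 mm above the table; it sinks with the plunger.
- blue_plunger (a joint): How far the blue plunger has been pushed down, m: 0 fully raised (it then stands 22 mm proud of its puck), 0.014 against its stop, half way in is 0.007. It slides straight down against about 3 N of friction, has no spring and stays where it is left. Its cap is sprung: it does not give below 5 N, so it only yields (2 N per mm, up to 7 mm) once the plunger is on its stop and is still pressed, and springs back. Starts 0 to 2 mm in.
- blue_puck: Grey metal test puck with a blue band and a blue plunger, 58 mm in diameter, 36 mm tall without the plunger, about 0.4 kg, standing loose on the repair. Origin: centre of its underside, z up.
- black_top (a point): Centre of the top face of the black plunger: a black plastic disc-topped pin, 26 mm in diameter, standing upright in the middle of its puck. Raised, the top face is about 62 mm above the table; it sinks with the plunger.
- black_plunger (a joint): How far the black plunger has been pushed down, m: 0 fully raised (it then stands 22 mm proud of its puck), 0.014 against its stop, half way in is 0.007. It slides straight down against about 3 N of friction, has no spring and stays where it is left. Its cap is sprung: it does not give below 5 N, so it only yields (2 N per mm, up to 7 mm) once the plunger is on its stop and is still pressed, and springs back. Starts 0 to 2 mm in.
- black_puck: Grey metal test puck with a black band and a black plunger, 58 mm in diameter, 36 mm tall without the plunger, about 0.4 kg, standing loose on the repair. Origin: centre of its underside, z up.
- repair: The sanded tan rectangle of laminate let into the yellow hull, fixed, 260 mm (x) by 360 mm (y), its top 4 mm above the table, with a strip of blue tape along its middle (y). Origin: centre of its underside. The four pucks stand near its four corners, in any arrangement, at least 90 mm apart.
- mixing_cup: Small loose white plastic cup, 44 mm in diameter, 42 mm tall, standing on the middle of the repair. Origin: centre of its underside.
- spreader: Loose flat orange plastic spreader, 60 x 80 mm, 10 mm tall at most, lying on the repair by the middle of its far edge. Origin: centre of its underside.
- jug: Loose pale measuring jug with a handle, 100 mm in diameter, 130 mm tall, left of the repair. Origin: centre of its underside.
- bottle: Loose amber bottle, 60 mm in diameter, 200 mm tall, right of the repair. Origin: centre of its underside.
- brush: Loose black-handled brush lying right of the repair, less than 30 mm tall.
- scoop: Loose blue scoop, its pan 120 x 110 mm, 35 mm tall, left of the repair. Origin: centre of the pan's underside.

How it is judged:
On the way, in this order (a step that is already met when the one before it is completed fails the run):
1. the red plunger is at least half way in (7 mm of 14) (value of joint red_plunger above 0.007 m), for 0.1 s.
2. the white plunger is at least half way in (7 mm of 14) (value of joint white_plunger above 0.007 m), for 0.1 s.
3. the blue plunger is at least half way in (7 mm of 14) (value of joint blue_plunger above 0.007 m), for 0.1 s.
At the end, for the whole second after the job is handed in: The red, white and blue plungers are each at least 7 mm of their 14 mm in, the black one is not pushed (under 4.5 mm), every puck stands upright and at rest within 15 mm of its starting place, and the other loose things are within 25 mm of theirs (value of joint each of red_plunger, white_plunger, blue_plunger above 0.007 m and value of joint black_plunger below 0.0045 m and distance of each of red_puck, white_puck, blue_puck, black_puck from where it was at the start of the episode below 0.015 m and angle between each of red_puck, white_puck, blue_puck, black_puck's own z axis and vertical below 0.05 rad and linear speed of each of red_puck, white_puck, blue_puck, black_puck below 0.02 m/s and distance of each of mixing_cup, spreader, jug, bottle, brush, scoop from where it was at the start of the episode below 0.025 m); the robot touches nothing.
It fails at once if a plunger is pushed down before the one that precedes it (red, white, blue) is at least half way in ((value of joint white_plunger above 0.0045 m and value of joint red_plunger below 0.007 m) or (value of joint blue_plunger above 0.0045 m and value of joint white_plunger below 0.007 m)).
It fails at once if the black plunger is pushed down (value of joint black_plunger above 0.0045 m).
It fails at once if the robot presses a puck or its plunger with more than 20 N (contact force between any of the fingers, the arm and red_puck above 20 N or contact force between any of the fingers, the arm and white_puck above 20 N or contact force between any of the fingers, the arm and blue_puck above 20 N or contact force between any of the fingers, the arm and black_puck above 20 N).
It fails at once if a puck is lifted, carried or shifted by more than 15 mm, or tipped by more than about 20 degrees (distance of any of red_puck, white_puck, blue_puck, black_puck from where it was at the start of the episode above 0.015 m or angle between any of red_puck, white_puck, blue_puck, black_puck's own z axis and vertical above 0.35 rad).
It fails at once if one of the other loose things is moved by more than 25 mm (distance of any of mixing_cup, spreader, jug, bottle, brush, scoop from where it was at the start of the episode above 0.025 m).
It also fails if it takes over 38 s, if anything falls off the work surface, if the arm or the gripper's body presses on something with over 40 N, if the wrist force passes 120 N, or if a joint passes its speed limit or range.

## Working session

There is one attempt and no reset: what is moved stays moved. The work goes in short steps, each a Python script; the robot and the scene stay as the last script left them, time stands still between calls to the robot, and variables do not carry over. Pictures are saved under pics/ and viewed, about 8 in all and at most 12, crops included, and the job is handed in when it is done.

```bash
mkdir -p pics; ls
python3 - <<'E'
from station import *
import cv2
for n in("scene","top"):
    print(n,camera_info(n)); cv2.imwrite(f"pics/{n}0.png",get_image(n)[:,:,::-1])
s=get_state();print(s)
E
```

```text
pics
scene {'fov_y': 46.2192442068393, 'cx': 318.1518976579071, 'cy': 239.5332705456274, 'rvec': array([ 1.13999156,  2.500521  , -0.82701418]), 'tvec': array([ 0.35895624, -0.25939585,  1.51549706])}
top {'fov_y': 54.14301733208168, 'cx': 314.51175591737496, 'cy': 247.88491168234142, 'rvec': array([ 2.10532957, -2.1297389 ,  0.20677163]), 'tvec': array([-0.00592959,  0.53810604,  0.99292996])}
{'time_s': 0.1, 'joint_pos': array([-1.34751901,  0.59201722,  0.04831978,  1.60969437, -0.03327464,
        0.94266804, -0.03369875]), 'qvel': array([ 0.00127589, -0.00291649,  0.00023721, -0.00316305,  0.00099971,
       -0.00136013,  0.0022969 ]), 'effort': array([ 4.42551129e-03, -5.50002873e+01,  1.55305345e+00, -1.98826003e+01,
        9.73569404e-03,  3.76157157e-03,  2.40009591e-06]), 'position': array([0.22562778, 0.68826428, 0.24926279]), 'orientation': array([ 2.54290720e+00,  1.84261132e+00, -2.38478430e-03]), 'force': array([-0.14345104,  0.14306292, -0.20380307]), 'ft_torque': array([-0.03722015,  0.00895119, -0.01276752]), 'opening': 0.08566814807526865}
```

View pics/scene0.png

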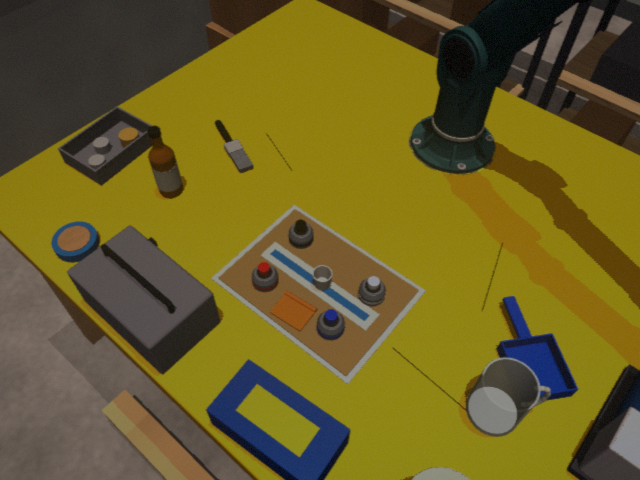

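View pics/top0.png

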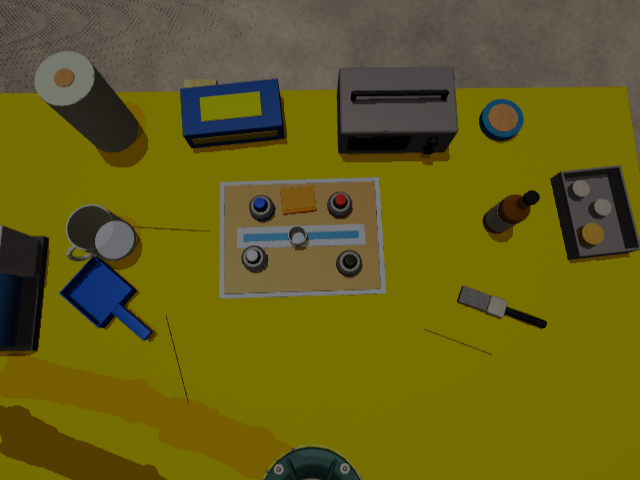

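The scene picture shows the plunger tops at about red (264,268), white (373,284), blue (331,317) and black (301,227). In the top picture they are at red (340,201), white (254,257), blue (261,204) and black (349,261). I'll enlarge these areas to read them more closely.

```bash
cat > h.py <<'E'
import numpy as np, cv2
from station import *
def cam(n):
    c=camera_info(n); f=240/np.tan(np.radians(c["fov_y"])/2)
    K=np.array([[f,0,c["cx"]],[0,f,c["cy"]],[0,0,1]]); R=cv2.Rodrigues(c["rvec"])[0]
    return K,R,np.asarray(c["tvec"],float)
def at_z(n,uv,z):
    K,R,t=cam(n); d=R.T@np.linalg.inv(K)@[*uv,1]; o=-R.T@t
    return o+d*(z-o[2])/d[2]
def proj(n,p):
    K,R,t=cam(n); q=K@(R@np.asarray(p,float)+t); return q[:2]/q[2]
E
python3 - <<'E'
from h import *
px={"scene":dict(red=(264,268),white=(373,284),blue=(331,317),black=(301,227)),"top":dict(red=(340,201),white=(254,257),blue=(261,204),black=(349,261))}
rows=[]
for n in px:
    im=cv2.imread(f"pics/{n}0.png"); r=[]
    for k,(u,v) in px[n].items():
        print(n,k,at_z(n,(u,v),.061).round(4))
        c=cv2.resize(im[v-12:v+13,u-12:u+13],(200,200),interpolation=cv2.INTER_NEAREST)
        c=cv2.convertScaleAbs(c,alpha=1.3); cv2.line(c,(100,90),(100,110),(0,255,0),1);cv2.line(c,(90,100),(110,100),(0,255,0),1); r.append(c)
    rows.append(np.hstack(r))
cv2.imwrite("pics/crop.png",np.vstack(rows))
E
```

```text
scene red [ 0.6497 -0.066   0.061 ]
scene white [0.5291 0.1329 0.061 ]
scene blue [0.6464 0.1171 0.061 ]
scene black [ 0.5155 -0.0807  0.061 ]
top red [ 0.6435 -0.0708  0.061 ]
top white [0.5175 0.1213 0.061 ]
top blue [0.6386 0.1073 0.061 ]
top black [ 0.5061 -0.0876  0.061 ]
```

View pics/crop.png

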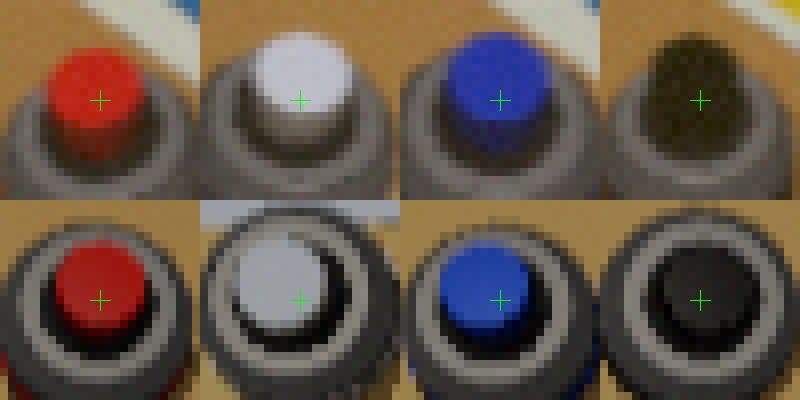

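The crops give the centres of the top faces. Scene: red (263.4,266.4), white (373.4,280.9), blue (330.8,312.9), black (300.5,223.5). Top: red (340,199.1), white (251.6,254.6), blue (259,202.1), black (350.2,258.9). Next I'll triangulate.

Run:
```python
from h import *
S=dict(red=(263.4,266.4),white=(373.4,280.9),blue=(330.8,312.9),black=(300.5,223.5))
T=dict(red=(340,199.1),white=(251.6,254.6),blue=(259,202.1),black=(350.2,258.9))
P={}
for n in("scene","top"):
    K,R,t=cam(n); P[n]=K@np.c_[R,t]
for k in S:
    X=cv2.triangulatePoints(P["scene"],P["top"],np.array(S[k],float),np.array(T[k],float)).ravel(); X=X[:3]/X[3]
    print(k,X.round(4),"scene@.061",at_z("scene",S[k],.061).round(4)[:2],"top",at_z("top",T[k],.061).round(4)[:2],(proj("scene",X)-S[k]).round(2),(proj("top",X)-T[k]).round(2))
# repair corners (z=.004)
for n,c in(("top",[(219,182),(380,178),(385,293),(219,297)]),("scene",[(295,207),(214,278),(348,374),(423,291)])):
    for p in c: print(n,p,at_z(n,p,.004).round(3))
s=get_state();R=cv2.Rodrigues(s["orientation"])[0];print(R.round(2))
```

```text
red [ 0.6476 -0.0704  0.0608] scene@.061 [ 0.6475 -0.0698] top [ 0.6479 -0.0709] [-0.21 -0.05] [-0.24  0.16]
white [0.5224 0.1279 0.0602] scene@.061 [0.5224 0.1289] top [0.5229 0.1267] [-0.42 -0.05] [-0.49  0.3 ]
blue [0.6415 0.1118 0.0651] scene@.061 [0.6395 0.1108] top [0.6431 0.1118] [-0.2  -0.03] [-0.22  0.14]
black [ 0.5097 -0.0889  0.0618] scene@.061 [ 0.5088 -0.0883] top [ 0.5108 -0.0903] [-0.5  -0.11] [-0.62  0.41]
top (219, 182) [0.712 0.215 0.004]
top (380, 178) [ 0.717 -0.171  0.004]
top (385, 293) [ 0.441 -0.172  0.004]
top (219, 297) [0.436 0.208 0.004]
scene (295, 207) [ 0.446 -0.164  0.004]
scene (214, 278) [ 0.717 -0.16   0.004]
scene (348, 374) [0.697 0.205 0.004]
scene (423, 291) [0.439 0.208 0.004]
[[ 0.31  0.95 -0.  ]
 [ 0.95 -0.31 -0.  ]
 [-0.    0.   -1.  ]]
```

The two cameras agree to about 2 mm, so I'll use the triangulated positions. I'll close the gripper, hover over red and check the alignment.

```bash
cat >> h.py <<'E'
XY=dict(red=(.6477,-.0704),white=(.5226,.1279),blue=(.6413,.1113),black=(.5098,-.0893))
def down(yaw):  # jaw axis at yaw, tool z down
    c,s=np.cos(yaw),np.sin(yaw)
    return cv2.Rodrigues(np.array([[c,s,0],[s,-c,0],[0,0,-1.]]))[0].ravel()
def best(p):
    q0=get_state()["joint_pos"]; b=None
    for y in np.radians(range(-90,90,15)):
        q=ik(p,down(y))
        if q is not None:
            d=np.abs(np.asarray(q)-q0).max()
            if b is None or d<b[0]: b=(d,y,q)
    return b
E
python3 - <<'E'
from h import *
grip(0); p=XY["red"]
d,y,q=best([*p,.25]);print(d,y,np.round(q,2))
goto([*p,.25],down(y)); servo_line([*p,.10],speed=.1)
s=get_state();print(s["time_s"],s["position"],s["opening"],s["force"])
a=get_image("scene");b=get_image("top")
c=[cv2.resize(i[v-50:v+50,u-50:u+50],(400,400),interpolation=cv2.INTER_CUBIC) for i,u,v in((a,264,255),(b,340,195))]
cv2.imwrite("pics/hover.png",np.hstack(c)[:,:,::-1])
E
```

```text
0.8674153409223662 -1.3089969389957472 [-0.48  0.62  0.8   1.81 -0.54  0.95 -0.76]
5.5583 [ 0.64818108 -0.07050591  0.10065463] 8.418065709674263e-05 [ 0.52538338  0.61031758 -0.43193542]
```

View pics/hover.png

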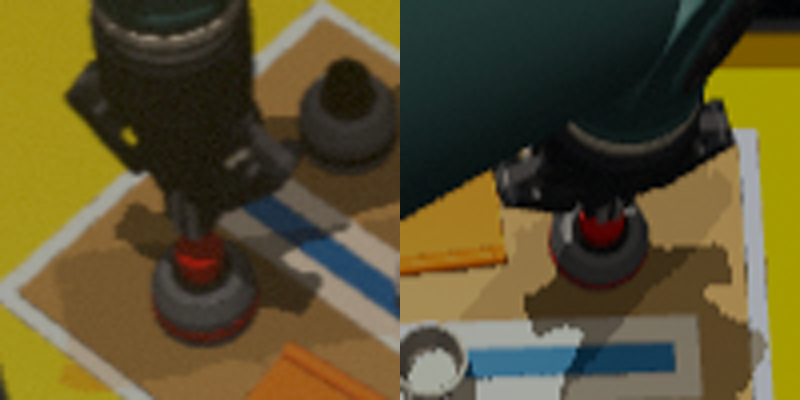

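The hover picture shows the fingertips at about (190,228) in the scene crop, right over the red cap, and the top crop agrees. I'll press red now.

```bash
cat >> h.py <<'E'
def press(k):
    p=XY[k]; f0=get_state()["force"]
    for z in (.083,.079,.076,.0735,.071):
        hit=servo_line([*p,z],speed=.02,until_force=5.5)
        s=get_state(); print(k,z,hit,s["position"].round(4),(s["force"]-f0).round(2),round(s["time_s"],2))
        if hit: break
    wait(.15); print((get_state()["force"]-f0).round(2))
E
python3 - <<'E'
from h import *
press("red"); servo_line([*XY["red"],.12],speed=.1)
s=get_state();print(s["position"],s["force"],s["time_s"])
a=get_image("scene");b=get_image("top")
c=[cv2.resize(i[v-50:v+50,u-50:u+50],(400,400),interpolation=cv2.INTER_CUBIC) for i,u,v in((a,264,255),(b,340,195))]
cv2.imwrite("pics/red1.png",np.hstack(c)[:,:,::-1])
E
```

```text
red 0.083 False [ 0.6478 -0.0705  0.0831] [-1.19  0.35 -1.29] 6.66
red 0.079 False [ 0.6478 -0.0704  0.079 ] [-0.74  0.26  0.04] 7.01
red 0.076 False [ 0.6477 -0.0704  0.0759] [-0.79 -0.2   0.96] 7.31
red 0.0735 False [ 0.6477 -0.0704  0.0733] [-0.3  -0.11 -0.51] 7.58
red 0.071 False [ 0.6477 -0.0704  0.0707] [ 0.09 -0.89  0.12] 7.86
[-1.37 -0.35  0.84]
[ 0.64773386 -0.07011911  0.12043415] [-0.16864393  0.03824906 -0.5029741 ] 8.65
```

View pics/red1.png

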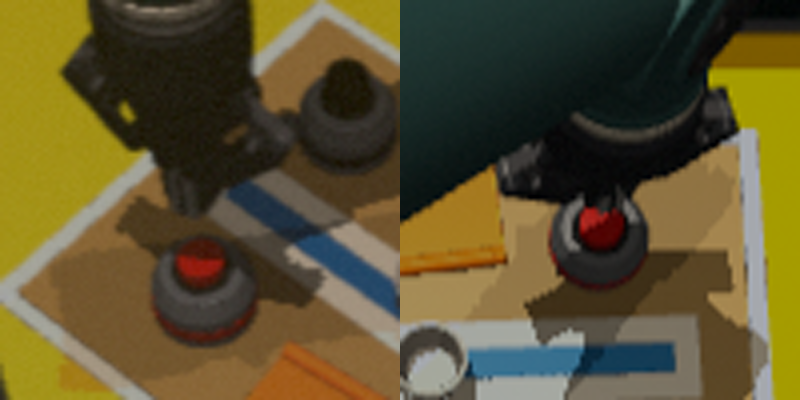

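In red1 the red cap sits visibly lower: its centre is at about (200,262) in the scene crop, against (198,246) before. I'll put a number on that.

Run:
```python
from h import *
p=XY["red"]
for z in(.0615,.055,.0535,.0515,.048): print(z,((proj("scene",[*p,z])-[214,205]+.5)*4).round(1))
o=cv2.imread("pics/scene0.png")[205:305,214:314]; o=cv2.resize(o,(400,400),interpolation=cv2.INTER_CUBIC)
n=cv2.imread("pics/red1.png")[:,:400]
c=np.hstack([cv2.resize(i[200:360,120:280],(400,400),interpolation=cv2.INTER_CUBIC) for i in(o,n)])
for y in range(0,400,50): cv2.putText(c,str(200+y*160//400),(0,y+5),0,.4,(0,255,0),1); cv2.line(c,(30,y),(800,y),(0,255,0),1)
cv2.imwrite("pics/cmp.png",c)
```

```text
0.0615 [198.5 246.6]
0.055 [199.4 253.5]
0.0535 [199.6 255. ]
0.0515 [199.8 257.1]
0.048 [200.3 260.8]
```

View pics/cmp.png

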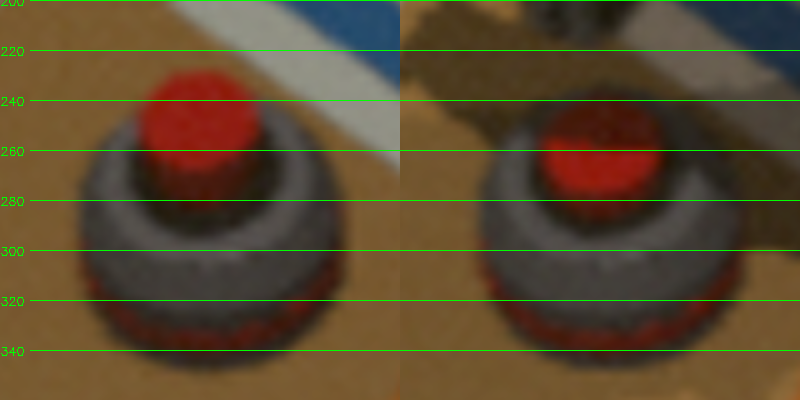

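In the comparison, the lower edge of the red cap face moves from row 267 to 277. That is about 9.5 mm on top of where it started, and the puck outline hasn't moved. I'll do white and blue the same way.

Run:
```python
from h import *
crop=lambda u,v:cv2.resize(get_image("scene")[v-32:v+32,u-32:u+32],(400,400),interpolation=cv2.INTER_CUBIC)
c=[]
for k,u,v in(("white",373,288),("blue",331,320)):
    p=XY[k]; s=get_state()
    if s["position"][2]<.15: servo_line([*s["position"][:2],.16],speed=.15)
    d,y,q=best([*p,.16]); print(k,d,y)
    goto([*p,.16],down(y)); servo_line([*p,.09],speed=.1)
    s=get_state(); print(s["position"])
    press(k); servo_line([*p,.14],speed=.15)
    c.append(crop(u,v))
cv2.imwrite("pics/wb.png",np.hstack(c)[:,:,::-1])
print(get_state()["time_s"])
for k,u,v in(("white",373,288),("blue",331,320)):
    for z in(.061,.055,.051): print(k,z,((proj("scene",[*XY[k],z])-[u-32,v-32]+.5)*6.25).round(0))
```

```text
white 0.3344243991181863 -0.5235987755982988
[0.52307486 0.12764627 0.09021911]
white 0.083 False [0.5225 0.1279 0.083 ] [ 0.47 -0.32  0.67] 11.45
white 0.079 False [0.5225 0.1279 0.0789] [0.29 0.11 0.34] 11.8
white 0.076 False [0.5225 0.1279 0.0758] [0.39 0.46 0.74] 12.1
white 0.0735 False [0.5226 0.1279 0.0733] [-0.18  0.1   0.54] 12.38
white 0.071 False [0.5226 0.1279 0.0708] [1.19 0.15 0.35] 12.65
[ 0.71 -0.38  0.75]
blue 0.252077883738445 -0.7853981633974483
[0.64174891 0.11110647 0.09035487]
blue 0.083 False [0.6412 0.1113 0.0829] [-0.58 -0.15 -0.07] 15.64
blue 0.079 False [0.6415 0.1113 0.079 ] [-0.   -0.39 -0.33] 15.99
blue 0.076 False [0.6415 0.1113 0.0759] [ 1.28  0.23 -0.33] 16.29
blue 0.0735 False [0.6414 0.1113 0.0733] [ 0.02 -0.14  1.12] 16.57
blue 0.071 False [0.6412 0.1113 0.0707] [-0.18 -0.27  0.83] 16.84
[-0.05  0.12  0.44]
17.65
white 0.061 [203. 157.]
white 0.055 [201. 167.]
white 0.051 [200. 173.]
blue 0.061 [200. 163.]
blue 0.055 [199. 173.]
blue 0.051 [199. 179.]
```

View pics/wb.png

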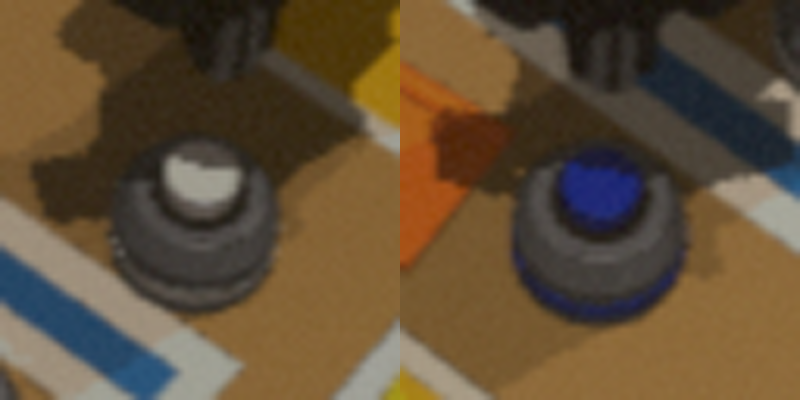

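Both caps are sunk: the white face centre is at about (201,173) and blue at about (200,185), against predictions of 173 and 179 for 11 mm in. I'll back off and check the whole scene.

Run:
```python
from h import *
servo_line([*XY["blue"],.25],speed=.2)
movej([-1.347,0.591,0.048,1.609,-0.033,0.943,-0.034])
a=get_image("scene");a0=cv2.imread("pics/scene0.png")[:,:,::-1]
c=[cv2.resize(i[200:380,210:430],None,fx=1.8*2,fy=1.8*2,interpolation=cv2.INTER_CUBIC)[:600,:] for i in (a,)][0]
d=np.abs(a.astype(int)-a0).sum(2)>90; n,l,st,ce=cv2.connectedComponentsWithStats(d.astype(np.uint8))
print([tuple(s) for s in st[1:] if s[4]>15]); print(get_state()["time_s"],get_state()["force"])
cv2.imwrite("pics/final.png",c[:,:,::-1])
```

```text
[(np.int32(258), np.int32(263), np.int32(11), np.int32(4), np.int32(22)), (np.int32(368), np.int32(276), np.int32(12), np.int32(6), np.int32(32)), (np.int32(367), np.int32(283), np.int32(12), np.int32(6), np.int32(37)), (np.int32(326), np.int32(309), np.int32(11), np.int32(4), np.int32(25))]
20.9167 [-1.02693436 -0.68337794  0.21919892]
```

View pics/final.png

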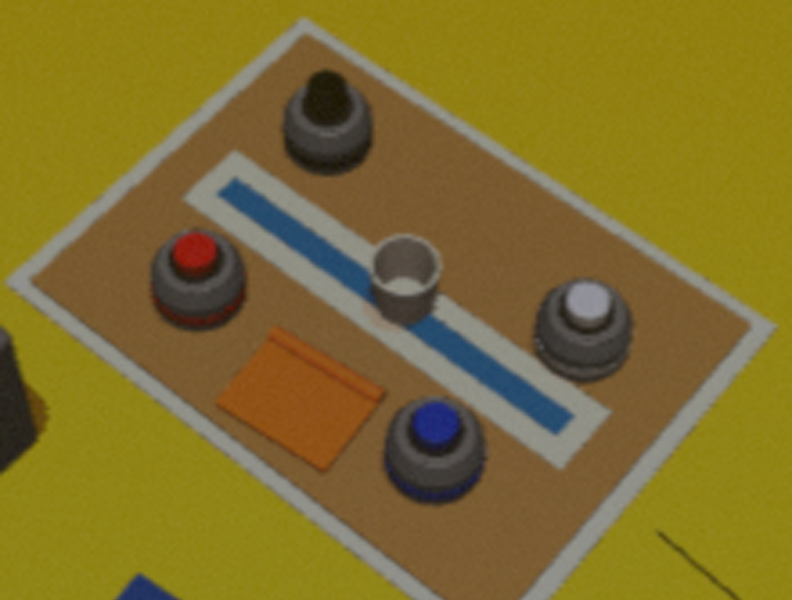

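The final picture shows red, white and blue all equally sunk and black still up. The only pixels that changed from the first picture are at the three pressed caps. Handing in.

```bash
python3 -c "
from station import *
finish_job()"
```

```text
the job is handed in; nothing more can be done
```

I pressed the red plunger, then white, then blue, with the closed fingertips, and handed the job in at about 21 s of the 38 s allowed. Each press was a slow descent to 10–11 mm of the 14 mm travel. The 5.5 N force limit I set on each descent never tripped.

**Last checks**
- **Plungers:** the final picture shows the red, white and blue caps clearly sunk and black still up. Image estimates put red about 9.5 mm lower than it started, or about 13 mm from a rougher reading of the final picture. White and blue read as deep or deeper. All of these are past the 7 mm needed.
- **Everything else:** compared with the first picture, only the three pressed caps changed, so the pucks and other loose objects show no movement. The arm is back at its start pose, clear of everything.

**Weaker evidence**
- **Force:** I only read force between moves, where it was mostly noise of about 1 N, so it confirmed neither contact nor depth. The depths rest on the fingertip height and the pictures.
- **Depth readings:** blue read about 6 crop pixels (1 picture pixel, roughly 4 mm) lower than predicted. It may therefore be near its stop.

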